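Pull a snug hand-knob off a test manifold with a hand puller

ROBOT

A 6-joint arm with a two-finger parallel gripper is mounted at the origin on the work surface. World frame = base frame: x ahead of the robot, y to its left, z up, the work surface at z = 0. Lengths are in m, angles in rad, forces in N, time in s.
With the tool pointing down it reaches from about 0.35 to 0.975 m from the base axis. Payload 4.9 kg.
Tool frame: the origin (TCP) lies at the very end of the fingers, on their centre line; the grasp point (between the pads) lies 19 mm behind it (pinch_z is the distance from the TCP to the grasp point, in m); z points along the fingers, y is the line along which they close (so a half turn about z gives the same grasp; the last joint's range is limited). The gripper opens to 85 mm and grips with 20 to 120 N. Pads are 22 mm wide; open, the fingers measure 114 mm over their backs; the gripper's body (76 mm by 85 mm) begins 54 mm behind the grasp point. The pads swing forward as they close: fully open they stand 13 mm farther back than shut.
Start: joints at [1.143, 0.053, 1.613, -0, 1.476, -0.119], TCP at [0.19, 0.595, 0.231] pointing down, gripper open.
Joint ranges: [-3.01, 3.01], [-1.01, 2.22], [0.06, 2.58], [-1.02, 4.17], [0.09, 2.62], [-3.14, 3.14]. Speed limits (rad/s): [2.57, 2.57, 3.14, 3.14, 3.14, 3.14].

INTERFACE

Orientations are given as a unit quaternion [w, x, y, z].
In Python, from plant import * gives the robot as it stands. The module is installed in compiled form; this text tells all that it offers.
- The arm moves only by the tool play_rows, never from a script. Its arguments are lists of equal length, an entry for each row: "linear": the shift along the world's x, y, z in m, a list of three; "turn": the turn about the world's z in degrees. A call has 1 to 8 rows; each row shifts and turns the commanded pose from where the row before left it; what a row does not reach is not made up. A row lasts 1/8 s, in which the tool goes at most 62.5 mm and 10.7 degrees, less where a joint would pass 70% of its speed; a pose out of reach is approached as far as the arm can. A call is refused whole if a number of a shift passes 0.0625 or a number of a turn 10.7, either way. A call with a gripper value outside its range is refused whole. "hand" is the finger opening in m, from 0 to 0.0854, set as the call begins (left out, the last holds). The fingers move at their own pace and stop on an object; the grip force is fixed at half the most. Time passes only in rows, so rows that do not move let the fingers close. It gives the time, the measured TCP pose, the force, the opening and the grip force at its end, in the units of the state.
- state(): the state, without advancing time (a new reading comes with each control period).
- grab_frame(name): name is "scene" or "side" or "wrist"; returns the picture (420x560x3 uint8, red, green, blue); there is no depth.
- camera_info(name): a dict with "camera_matrix" (3x3 intrinsics, pixels), "origin" and "attitude" of the camera in the world; the wrist camera has in their place "mount" (4x4, takes a point from camera to tool coordinates, whose origin is the TCP and whose axes are the flange's). Camera axes: x right, y down, z forward; pixel columns grow to the right and rows downward; lengths in m; the calibration is good to about 2 mm. A picture is of the moment at which its call begins: read the wrist's pose just before it. camera_info takes no time and is no camera call.
- job_done(): hands the job in; it is judged then, once.
Trained networks look in the newest picture that a camera, given by its name, has taken for a name from the list of things; names that differ only in an ending like _2 or _b are one class to them, and where a whole thing is asked for, a point or a joint stands for the part that bears it (a point fixed in the world has none). Each returns a list of dicts, best first, with "p" (0 to 1); they miss things now and then, are a little off and sometimes report something else, mostly with a low value. They report only what shows in the picture. A call takes as long as a camera call. They do not tell look-alikes from the thing itself.
- trace(camera, thing): "region" (420x560 bool, what is visible of it) and "location" ([column, row] in pixels, amid what is visible of it).
The state is a dict: "time": time; "joint_pos": joint angles; "joint_vel": joint speeds; "joint_efforts": joint torques, N m; "tool_pos": TCP position; "tool_rot": TCP orientation; "contact_force": force on the tool from outside, world axes, zero at the start; "ft_torque": the same for the moment, N m; "gripper_width": opening from 0.0 (shut) to 1.0 (fully open); "grasp_force": force on a finger pad.
Only numpy, scipy, OpenCV 4.12 (cv2) and the standard library are available. Lean on these libraries where they do the work, as an engineer would, in place of code of your own. Each camera call takes 0.05 s, during which the arm holds its last target. There are 200 camera calls.

TASK

The round knob on the test manifold is to be replaced. Take the forked puller from its stand, slide its tines gently under the knob until they are fully home, and pull the knob off straight up and steadily, without jerking or knocking the brittle knob or bearing hard on the manifold, without touching the knob with the gripper and without turning the two tee-handled valves. Set the knob down gently on the rubber mat the right way up, slide the puller out from under it and leave the puller standing on its fork on the mat, clear of the knob; leave the clamp and the coupling there alone.

Things in the scene. Friction and masses are not known exactly. Their poses are not given: they have to be found in the camera images.
- manifold: Fixed aluminium block, 100 (x) x 300 (y) x 60 mm high, on the bench; origin at the centre of its underside. Its flat top deck is 60 mm above the origin. Three valve stems stand on the deck at y = -90, 0 and +90 mm, x = 0; one carries the round knob, two carry tee handles. Two gauges are let into its -x face.
- knob: Black round hand-knob, about 70 g, pushed onto one of the three stems. Origin at the centre of its hub's underside, z up along the stem; while the knob is home the hub stands on the deck. Hub 20 mm wide, z = 0 to 8; rim 44 mm wide, z = 8 to 18 (domed middle to 21): an 8 mm high gap is left between deck and rim all round the hub.
- knob_rim (a point): Point on the knob's axis level with the underside of its rim, 8 mm above its origin. The stem inside is 8.4 mm thick, 15 mm tall; a stiff sprung catch in it holds the knob: it takes 8 to 20 N to draw it slowly straight up, more if pulled fast; it lets go within 12 mm of lift.
- puller: Loose steel hand puller, about 290 g. This is its yoke: origin at the underside of the bridge (25 x 88 x 10 mm, long side along y), under the grip's axis; +x is where the fork's tines point, z up. At the start the bridge's ends rest on a tool stand and the fork hangs free between the stand's uprights.
- puller_tines (a point): Point on the puller's axis 30 mm below its origin: the underside of the fork's foot were it clamped all the way in. The fork is clamped firmly at any reach, so its foot is really 0 to 18 mm lower; that is not measured. Foot 6 mm thick: two tines, x = -12 to +14 mm, square ends, slot y = -12 to +12, closed behind by a web whose front face is at x = -12.5.
- puller_grip (a point): Point on the axis of the puller's grip, 40 mm above its origin. Grip: flat-sided block, 18 mm along x, 32 mm along y, 10 to 62 mm above the origin. Fork cheeks at y = +-25 to +-30 mm, x = -14 to +11 join foot and bridge, so the puller slides over a knob from the side along +x, tines under the rim, until the web meets the hub, its axis then 2.5 mm past the knob's.
- mat: Fixed rubber bench mat 220 (x) x 320 (y) x 4 mm; origin at the centre of its underside, its top is 4 mm higher. Its middle is free; the tool stand is at its +y end.
- clamp: Loose steel beam clamp (C shape) 46 x 22 x 33 mm with a bolt, on the mat towards its +x edge; origin at the centre of its underside.
- coupling: Loose steel pipe coupling, a ring 34 mm wide and 38 mm high standing on the mat towards its +x edge; origin at the centre of its underside.
- tee_a_end (a point): End of the black bar handle (61 mm long, 11 mm thick, centre 27 mm above the deck) of one tee-handled valve, 28 mm from its stem's axis.
- tee_b_end (a point): The same for the other tee-handled valve.
- stand: Fixed steel tool stand on the mat: base 56 x 108 x 5 mm, two uprights 36 (x) x 8 (y) mm at y = +-39, tops 62 mm above its origin (centre of its underside).
Mind the look-alikes: they are no part of the job. Leave any red look-alike of the puller alone. What is shaped like the knob but red is not meant.

How it is judged:
On the way, in this order (a step that is already met when the one before it is completed fails the run):
1. the puller's tines are hooked under the knob on both sides of its hub, the knob still on its stem (horizontal distance between puller and knob below 0.008 m and z of puller in the frame of knob below 0.052 m and z of knob in the frame of manifold below 0.064 m), for 0.1 s.
2. the knob is off its stem and hangs on the puller (z of knob in the frame of manifold above 0.078 m and contact force between puller and knob above 0.2 N and horizontal distance between puller and knob below 0.012 m), for 0.2 s.
At the end, for the whole second after the job is handed in: The knob stands on its hub on the mat and the puller stands on its fork on the mat, both upright within 7 degrees and at rest, their centres over the mat and more than 40 mm apart, not touching each other (z of knob in the frame of mat between 0.002 and 0.007 m and angle between each of knob, puller's own z axis and vertical below 0.12 rad and x of knob in the frame of mat between -0.11 and 0.11 m and y of knob in the frame of mat between -0.16 and 0.16 m and z of puller in the frame of mat between 0.032 and 0.055 m and x of puller in the frame of mat between -0.11 and 0.11 m and y of puller in the frame of mat between -0.16 and 0.16 m and horizontal distance between puller and knob above 0.04 m and contact force between puller and knob below 0.05 N and linear speed of each of knob, puller below 0.02 m/s).
It fails at once if the puller pulls or pushes on the knob with more than 25 N (contact force between puller and knob above 25 N).
It fails at once if the puller bears on the manifold with more than 35 N (contact force between puller and manifold above 35 N).
It fails at once if the gripper's fingers touch the knob (contact force between the fingers and knob above 0.5 N).
It fails at once if the knob is dropped or pressed onto the mat with more than 12 N (contact force between knob and mat above 12 N).
It fails at once if a tee handle's end is moved more than 8 mm, or the clamp or coupling more than 15 mm (distance of any of tee_a_end, tee_b_end from where it was at the start of the episode above 0.008 m or distance of any of clamp, coupling from where it was at the start of the episode above 0.015 m).
It also fails if it takes over 72 s, if anything falls off the work surface, if the arm or the gripper's body presses on something with over 40 N, if the wrist force passes 120 N, or if a joint passes its speed limit or range.

## Working session

There is one attempt and no reset: what is moved stays moved. The work goes in short steps, Python scripts to look and compute and a tool call to move; the robot and the scene stay as the last step left them, time stands still between calls to the robot, and variables do not carry over. Pictures are saved under pics/ and viewed, at most 10 in all, crops included, and the job is handed in when it is done.

Besides the shell and the picture viewer there is one more tool, called after "Request:" as name(argument=value, ...), one argument or row to a line, values as JSON. play_rows: Moves the arm, as the interface text tells. Its arguments: {"type":"object","properties":{"linear":{"type":"array","items":{"type":"array","items":{"type":"number"}}},"turn":{"type":"array","items":{"type":"number"}},"hand":{"type":"number"}},"required":["linear","turn"]}

```bash
mkdir -p pics; cat > h.py <<'E'
from plant import *
import numpy as np, cv2
from scipy.spatial.transform import Rotation as R
def cam(name):
    c=camera_info(name); K=np.array(c["camera_matrix"])
    if "mount" in c:
        s=state(); q=s["tool_rot"]; T=np.eye(4); T[:3,:3]=R.from_quat([q[1],q[2],q[3],q[0]]).as_matrix(); T[:3,3]=s["tool_pos"]
        M=T@np.array(c["mount"]); return K,M[:3,:3],M[:3,3]
    a=np.array(c["attitude"],float)
    A=a if a.shape==(3,3) else R.from_quat([a[1],a[2],a[3],a[0]]).as_matrix()
    return K,A,np.array(c["origin"])
def atz(C,px,z):
    K,A,o=C; d=A@np.linalg.inv(K)@[px[0],px[1],1]; return o+d*(z-o[2])/d[2]
def proj(C,p):
    K,A,o=C; v=K@(A.T@(np.array(p)-o)); return v[:2]/v[2]
def tri(L):
    S=np.zeros((3,3));b=np.zeros(3)
    for C,px in L:
        K,A,o=C; d=A@np.linalg.inv(K)@[px[0],px[1],1]; d/=np.linalg.norm(d); P=np.eye(3)-np.outer(d,d); S+=P;b+=P@o
    return np.linalg.solve(S,b)
def save(n,im): cv2.imwrite("pics/"+n+".png",cv2.cvtColor(im,cv2.COLOR_RGB2BGR))
E
python3 - <<'E'
from h import *
ims=[]
for n in ["scene","side","wrist"]:
    C=cam(n); ims.append(grab_frame(n)); print(n,camera_info(n) if n=="wrist" else (C[0][0,0],C[1].round(3).tolist(),C[2]))
    if n!="wrist":
        for t in ["knob","puller","stand","manifold","mat","clamp","coupling","tee_a_end"]:
            for r in trace(n,t)[:3]:
                print(n,t,round(r["p"],2),np.round(r["location"]),r["region"].sum())
save("a",np.vstack(ims[:1])); save("b",ims[1]); print(state())
E
```

```text
scene (np.float64(420.6103124879623), [[-0.638, 0.435, -0.635], [0.77, 0.367, -0.522], [0.006, -0.822, -0.57]], array([1.1702921 , 0.47279246, 0.63193015]))
scene knob 0.71 [376. 233.] 168
scene puller 0.93 [147. 203.] 723
scene puller 0.75 [397. 284.] 7891
scene puller 0.63 [274. 192.] 739
scene stand 0.65 [433. 280.] 147
scene stand 0.59 [274. 215.] 788
scene manifold 0.83 [398. 285.] 7804
scene mat 0.93 [242. 205.] 3902
scene clamp 0.59 [218. 204.] 214
scene coupling 0.71 [196. 190.] 206
scene tee_a_end 0.62 [429. 280.] 192
side (np.float64(426.89030640985993), [[-0.816, -0.396, 0.42], [-0.578, 0.55, -0.603], [0.008, -0.735, -0.678]], array([0.17955514, 0.55595762, 0.7448345 ]))
side knob 0.63 [304. 318.] 358
side knob 0.61 [255. 276.] 326
side knob 0.25 [358. 214.] 5394
side puller 0.88 [326. 209.] 781
side puller 0.75 [317. 148.] 612
side puller 0.74 [337. 185.] 198
side stand 0.78 [317. 230.] 613
side manifold 0.77 [207. 320.] 8525
side mat 0.92 [358. 213.] 5708
side clamp 0.69 [336. 183.] 187
side coupling 0.44 [348. 171.] 197
side tee_a_end 0.57 [338. 183.] 200
side tee_a_end
[... 588 characters left out ...]
1.14298299e+00,  5.26624791e-02,  1.61285862e+00,  2.21143122e-05,
        1.47597852e+00, -1.19036220e-01]), 'joint_vel': array([ 3.22417108e-04, -1.92768164e-05,  2.05380477e-04, -5.48483271e-04,
        1.81146073e-03, -1.15253718e-03]), 'joint_efforts': array([-1.94058084e-03, -3.93694532e+01, -3.70470965e+01, -2.92414752e-04,
        7.68790178e-04,  8.25889799e-06]), 'tool_pos': array([0.18995138, 0.59544175, 0.23135161]), 'tool_rot': array([1.96276456e-06, 1.53776995e-01, 9.88105578e-01, 4.77627001e-05]), 'contact_force': array([-0.11320597,  0.17707492, -0.12736324]), 'ft_torque': array([ 0.02075905,  0.01505476, -0.02710429]), 'grasp_force': 0.0, 'gripper_width': 1.0004154877081357}
```

View pics/a.png

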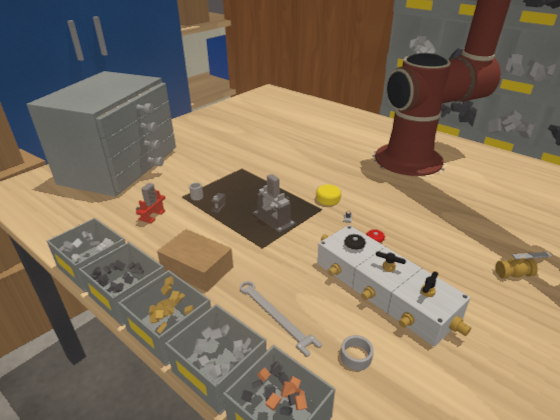

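View pics/b.png

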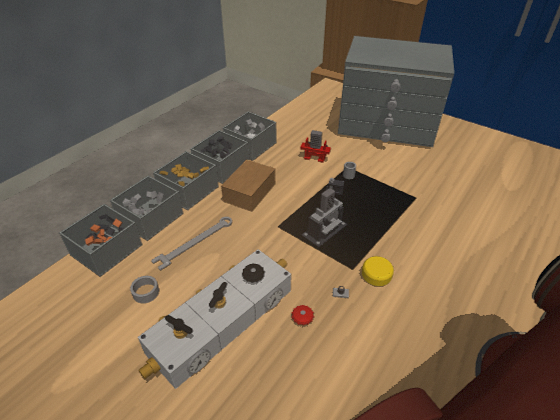

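Both views show the black knob at scene (355,241) / side (254,273). The puller on its stand is at scene (274,200) / side (326,212), and the red look-alikes stand apart. The gauges (-x face) face right-down in the side view.

```bash
python3 - <<'E'
from h import *
S=cam("scene");D=cam("side")
g=lambda C,p,z:atz(C,p,z)[:3].round(4)
for n,C,ps in [("mat sc",S,[(246,173),(319,208),(262,239),(185,203)]),("mat sd",D,[(337,171),(416,199),(356,264),(280,222)])]:
    for p in ps: print(n,g(C,p,.004))
print("knob",tri([(S,(355,241)),(D,(254,273))]), "tees",tri([(S,(389,259)),(D,(218,297))]),tri([(S,(430,284)),(D,(179,326))]))
print("puller top",tri([(S,(272,180)),(D,(328,192))]),"coup",tri([(S,(196,185)),(D,(349,165))]))
a=grab_frame("scene")[215:345,300:480]; b=grab_frame("side")[150:270,270:420]
c=grab_frame("side")[240:390,130:310]; d=grab_frame("scene")[165:245,180:325]
f=lambda i:cv2.resize(i,(400,300),interpolation=cv2.INTER_CUBIC)
save("c",np.vstack([np.hstack([f(a),f(c)]),np.hstack([f(d),f(b)])]))
E
```

```text
mat sc [ 0.4065 -0.3268  0.004 ]
mat sc [ 0.4147 -0.0493  0.004 ]
mat sc [ 0.6074 -0.0756  0.004 ]
mat sc [ 0.627  -0.3377  0.004 ]
mat sd [ 0.6222 -0.3372  0.004 ]
mat sd [ 0.3888 -0.3537  0.004 ]
mat sd [ 0.4105 -0.059   0.004 ]
mat sd [ 0.6313 -0.0698  0.004 ]
knob [0.54587419 0.13826624 0.07118557] tees [0.56079862 0.22709628 0.07962054] [0.57403015 0.31712479 0.08051788]
puller top [ 0.52856169 -0.11293546  0.11951459] coup [ 0.58610165 -0.33430791  0.04252667]
```

View pics/c.png

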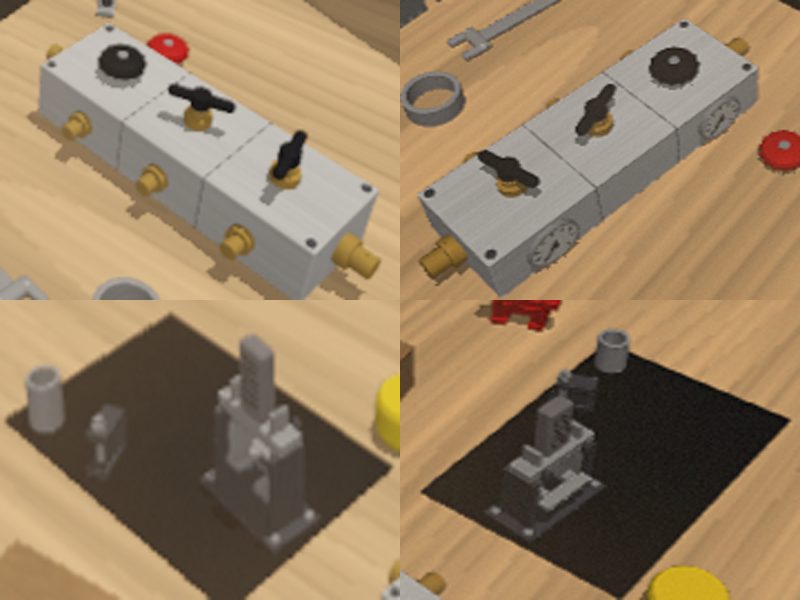

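Close-ups: knob on the -y end stem of the manifold. The stand is at the mat's near end, with the puller upright on it.

Request:
play_rows(
  linear=[
    [0.035,-0.055,0.009],
    [0.035,-0.055,0.009],
    [0.035,-0.055,0.009],
    [0.035,-0.055,0.009],
    [0.035,-0.055,0.009],
    [0.035,-0.055,0.009],
    [0.035,-0.055,0.009],
    [0.035,-0.055,0.009],
  ],
  turn=[0,0,0,0,0,0,0,0],
)

```text
time: 2.15
tool_pos: [0.4566, 0.1757, 0.3003]
tool_rot: [0.001, 0.154, 0.988, 0.0]
contact_force: [1.2, 1.0, -0.7]
gripper_width: 1.002
grasp_force: 0.0
```

```bash
python3 - <<'E'
from h import *
C=cam("wrist"); i=grab_frame("wrist"); save("k",i); s=state(); print(s["time"],s["tool_pos"],s["joint_vel"].round(3))
np.savez("k.npz",K=C[0],A=C[1],o=C[2])
for t in ["knob","manifold"]:
    for r in trace("wrist",t)[:3]: 
        print(t,r["p"],r["location"],r["region"].sum(), atz(C,r["location"],.076))
        if t=="manifold": break
E
```

```text
2.2 [0.46025798 0.16999164 0.30146729] [ 0.106 -0.015  0.018  0.063  0.008  0.18 ]
knob 0.93 [273.8, 256.6] 955 [0.55262431 0.13988348 0.076     ]
knob 0.7 [236.4, 156.7] 863 [0.42276249 0.13792383 0.076     ]
manifold 0.89 [342.8, 226.4] 18432 [0.53970578 0.2306797  0.076     ]
```

Request:
play_rows(
  linear=[
    [0.005,-0.033,0],
    [0.005,-0.033,0],
    [0.005,-0.033,0],
    [0.005,-0.033,0],
    [0.005,-0.033,0],
    [0.005,-0.033,0],
    [0.005,-0.033,0],
    [0.005,-0.033,0],
  ],
  turn=[0,0,0,0,0,0,0,0],
)

```text
time: 3.3
tool_pos: [0.4959, -0.0858, 0.2995]
tool_rot: [-0.0, 0.153, 0.988, 0.0]
contact_force: [0.7, -1.0, -0.5]
gripper_width: 1.0
grasp_force: 0.0
```

```bash
python3 - <<'E'
from h import *
C=cam("wrist"); i=grab_frame("wrist"); s=state(); print(s["time"],s["tool_pos"],s["joint_vel"].round(3))
np.savez("p.npz",K=C[0],A=C[1],o=C[2])
for t in ["puller","stand","puller_grip"]:
    for r in trace("wrist",t)[:2]: print(t,r["p"],r["location"],r["region"].sum(), atz(C,r["location"],.1))
save("p",i)
E
```

```text
3.35 [ 0.49619026 -0.08906514  0.29922639] [ 0.047 -0.019  0.023  0.032  0.024  0.089]
puller 0.9 [263.9, 204.3] 2858 [ 0.51690222 -0.1084853   0.1       ]
puller 0.61 [168.1, 350.6] 118 [ 0.66552723 -0.28621485  0.1       ]
stand 0.88 [270.5, 191.4] 1118 [ 0.50524797 -0.09715946  0.1       ]
puller_grip 0.67 [261.3, 204.0] 2831 [ 0.51572388 -0.11107797  0.1       ]
puller_grip 0.4 [167.9, 352.5] 103 [ 0.66819349 -0.28765005  0.1       ]
```

View pics/k.png

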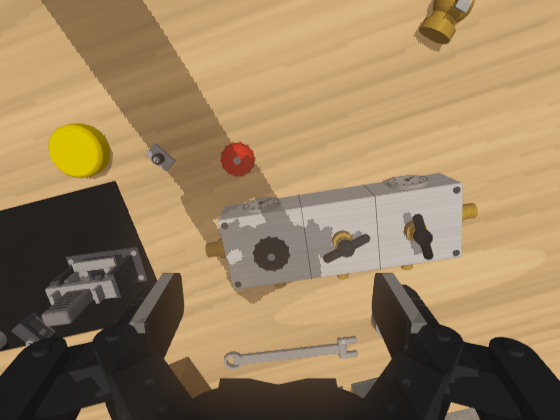

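View pics/p.png

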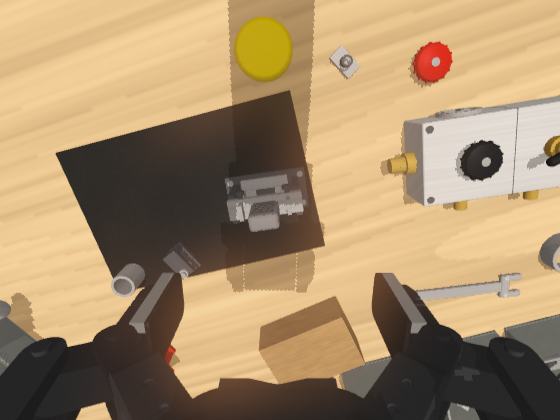

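The knob is at wrist pixel (271,254), shadowed, on the manifold. In the second view the puller is on its stand at (264,205), with its foot showing on the robot side.

```bash
python3 - <<'E'
import cv2,numpy as np
i=cv2.imread("pics/p.png")[155:245,205:325]; i=cv2.convertScaleAbs(i,alpha=1.6,beta=20)
a=cv2.resize(i,(480,360),interpolation=cv2.INTER_CUBIC)
cv2.imwrite("pics/p2.png",cv2.resize(i,(800,600),interpolation=cv2.INTER_CUBIC))
E
```

```text
(no output)
```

View pics/p2.png

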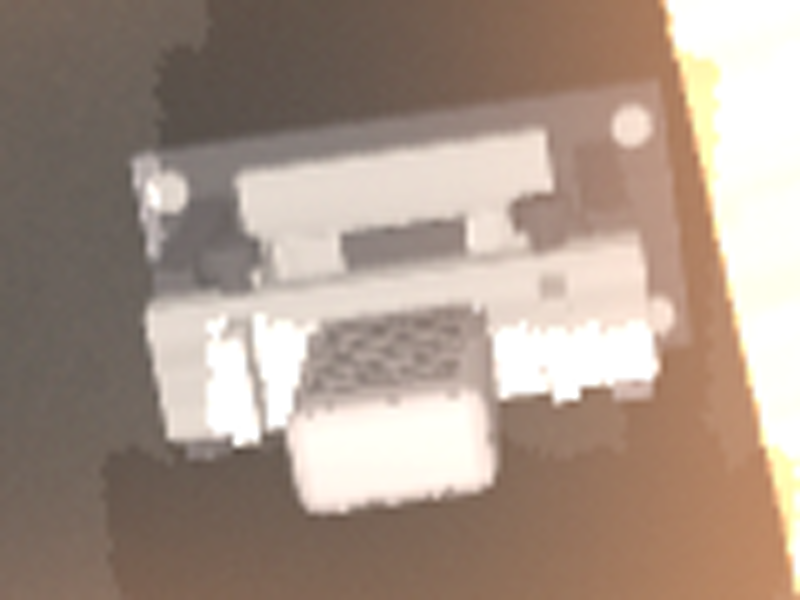

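```bash
python3 - <<'E'
from h import *
def ld(n):
    d=np.load(n); return d["K"],d["A"],d["o"]
k=ld("k.npz");p=ld("p.npz")
f=lambda u,v:(205+.15*u,155+.15*v)
g=lambda C,q,z:atz(C,q,z)[:2].round(4)
print("grip top",[g(p,f(*q),.128) for q in [(290,410),(490,395),(495,490),(310,510),(395,453)]])
print("bridge",g(p,f(150,305),.066),g(p,f(640,240),.066), "stand base",g(p,f(135,158),.009),g(p,f(660,80),.009))
print("web",g(p,f(238,175),.03),g(p,f(547,130),.03))
print("knob",g(k,(271,254),.08),g(k,(273.8,256.6),.076),g(p,(483,161),.078), "tri",tri([(k,(271,254)),(p,(483,161))]))
print("screws",[g(k,q,.06) for q in [(225,226),(456,191),(238,285),(457,254)]])
print("red knob",g(k,(237,158),.02))
S=cam("scene");D=cam("side")
print("knob sc",g(S,(355,241),.079),g(D,(254,272),.079))
E
```

```text
grip top [array([ 0.5166, -0.1236]), array([ 0.5234, -0.094 ]), array([ 0.5384, -0.0979]), array([ 0.5329, -0.1261]), array([ 0.528 , -0.1106])]
bridge [ 0.5092 -0.1531] [ 0.5241 -0.0661] stand base [ 0.4928 -0.159 ] [ 0.5094 -0.0536]
web [ 0.4984 -0.1366] [ 0.5079 -0.0773]
knob [0.5464 0.1384] [0.5526 0.1399] [0.5487 0.1365] tri [0.54896906 0.13765815 0.07561778]
screws [array([0.5015, 0.0923]), array([0.5437, 0.373 ]), array([0.5853, 0.0793]), array([0.628 , 0.3624])]
red knob [0.431  0.1287]
knob sc [0.5546 0.1429] [0.5432 0.1411]
```

Puller yaw is about -9° and the manifold's about -8.6°, so they are nearly parallel. The tines point +x, so I'll approach the knob from the -x side. First I turn so the jaws close along puller x.

Request:
play_rows(
  linear=[
    [0.002,0,-0.012],
    [0.002,0,-0.012],
    [0.002,0,-0.012],
    [0.002,0,-0.012],
    [0.002,0,-0.012],
    [0.002,0,-0.012],
    [0.002,0,-0.012],
    [0.002,0,-0.012],
  ],
  turn=[-10.2,-10.2,-10.2,-10.2,-10.2,-10.2,-10.2,-10.2],
)

```text
time: 4.5
tool_pos: [0.5119, -0.0844, 0.2033]
tool_rot: [-0.0, 0.763, 0.646, 0.0]
contact_force: [0.0, 0.0, -0.0]
gripper_width: 1.003
grasp_force: 0.0
```

Request:
play_rows(
  linear=[
    [0,0,0],
  ],
  turn=[0],
)

```text
time: 4.62
tool_pos: [0.5112, -0.0846, 0.2025]
tool_rot: [-0.001, 0.761, 0.649, -0.0]
contact_force: [0.0, 0.0, 0.3]
gripper_width: 1.003
grasp_force: 0.0
```

```bash
python3 - <<'E'
from h import *
C=cam("wrist"); i=grab_frame("wrist"); s=state(); print(s["time"],s["tool_pos"],C[1].round(3).tolist(),s["joint_pos"])
q=s["tool_rot"];m=R.from_quat([q[1],q[2],q[3],q[0]]).as_matrix(); print(np.degrees(np.arctan2(m[1,1],m[0,1])))
np.savez("g.npz",K=C[0],A=C[1],o=C[2])
r=trace("wrist","puller_grip")[:2]
for x in r: print(x["p"],x["location"],atz(C,x["location"],.12))
j=i[100:400,130:430].copy()
save("g",cv2.resize(j,(600,600),interpolation=cv2.INTER_CUBIC))
E
```

```text
4.675 [ 0.51158655 -0.08497184  0.20337965] [[0.988, -0.148, -0.051], [-0.157, -0.938, -0.309], [-0.002, 0.313, -0.95]] [-3.08349096e-01 -1.85765497e-01  1.88694679e+00  3.43278393e-04
  1.44141028e+00 -1.51140009e-01]
-9.009951584684535
0.67 [293.4, 224.6] [ 0.52234337 -0.09233731  0.12      ]
0.48 [278.6, 10.4] [0.53308816 0.0454621  0.12      ]
```

View pics/g.png

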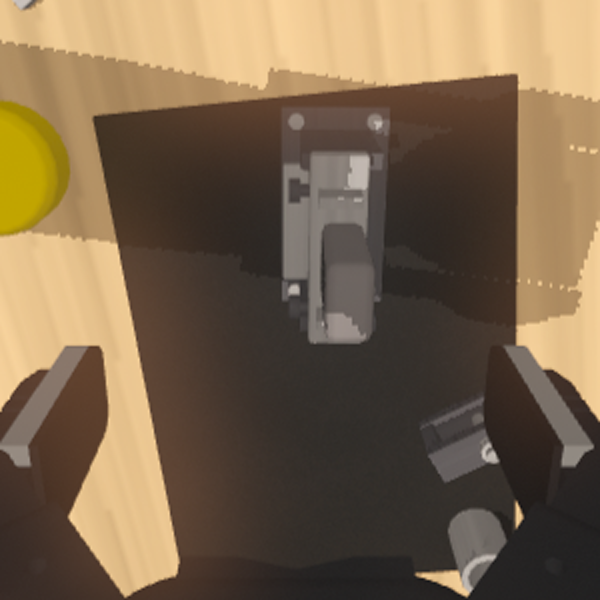

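The puller is below the fingers, with the grip's top far edge near crop (351,338). The bridge spans crop (311..370, 152..343).

```bash
python3 - <<'E'
from h import *
d=np.load("g.npz");g=(d["K"],d["A"],d["o"])
f=lambda u,v,z:atz(g,(130+u/2,100+v/2),z)[:2]
ex=np.array([.988,-.156]);ey=np.array([.156,.988])
print("grip",f(351,338,.128)+16*ey/1000,"bridge far",f(340,343,.076)+.044*ey,"near",f(340,152,.076)-.044*ey)
E
```

```text
grip [ 0.52878795 -0.10963232] bridge far [ 0.52820821 -0.11220195] near [ 0.52660456 -0.11058675]
```

Request:
play_rows(
  linear=[
    [0.0055,-0.0085,-0.005],
    [0.0055,-0.0085,-0.01],
    [0.0055,-0.009,-0.015],
    [0,0,-0.02],
    [0,0,-0.022],
    [0,0,-0.022],
    [0,0,-0.014],
    [0,0,-0.006],
  ],
  turn=[0,0,0,0,0,0,0,0],
)

```text
time: 5.72
tool_pos: [0.5275, -0.1121, 0.0879]
tool_rot: [-0.001, 0.762, 0.648, -0.001]
contact_force: [0.2, -0.6, 0.1]
gripper_width: 1.001
grasp_force: 0.0
```

Request:
play_rows(
  linear=[
    [0,0,0],
    [0,0,0],
    [0,0,0],
    [0,0,0],
    [0,0,0],
  ],
  turn=[0,0,0,0,0],
  hand=0.0,
)

```text
time: 6.35
tool_pos: [0.5286, -0.1126, 0.0904]
tool_rot: [0.0, 0.762, 0.648, 0.0]
contact_force: [-1.2, -0.5, 3.3]
gripper_width: 0.199
grasp_force: 61.6
```

Request:
play_rows(
  linear=[
    [0,0,0.005],
    [0,0,0.01],
    [0,0,0.018],
    [0,0,0.02],
    [0,0,0.02],
    [0,0,0.02],
    [0,0,0.012],
    [0,0,0.005],
  ],
  turn=[0,0,0,0,0,0,0,0],
)

```text
time: 7.35
tool_pos: [0.5287, -0.1126, 0.2009]
tool_rot: [0.001, 0.762, 0.648, 0.0]
contact_force: [-0.3, -0.5, -2.9]
gripper_width: 0.203
grasp_force: 60.8
```

Request:
play_rows(
  linear=[
    [-0.003,0.02,0],
    [-0.004,0.035,0],
    [-0.004,0.04,0],
    [-0.004,0.04,0],
    [-0.004,0.04,0],
    [-0.004,0.04,0],
    [-0.004,0.03,0],
    [-0.003,0.013,0],
  ],
  turn=[0,0,0,0,0,0,0,0],
)

```text
time: 8.35
tool_pos: [0.4969, 0.1475, 0.1985]
tool_rot: [-0.001, 0.761, 0.648, -0.001]
contact_force: [0.1, 0.4, -2.8]
gripper_width: 0.202
grasp_force: 60.7
```

Request:
play_rows(
  linear=[
    [0,0,-0.01],
    [0,0,-0.018],
    [0,0,-0.018],
    [0,0,-0.01],
    [0,0,-0.002],
    [0,0,0],
  ],
  turn=[0,0,0,0,0,0],
)

```text
time: 9.1
tool_pos: [0.4987, 0.1454, 0.1419]
tool_rot: [0.0, 0.762, 0.647, 0.0]
contact_force: [0.4, -0.3, -2.8]
gripper_width: 0.202
grasp_force: 60.9
```

```bash
python3 - <<'E'
from h import *
C=cam("wrist"); i=grab_frame("wrist"); s=state(); print(s["time"],s["tool_pos"],s["contact_force"])
np.savez("q.npz",K=C[0],A=C[1],o=C[2],t=s["tool_pos"])
for x in trace("wrist","knob")[:2]: print(x["p"],x["location"],atz(C,x["location"],.072))
save("q0",i); j=i[0:300,130:530]
save("q",cv2.resize(j,(800,600),interpolation=cv2.INTER_CUBIC))
E
```

```text
9.15 [0.49887775 0.14551917 0.14234563] [ 0.00759481  0.06291158 -2.37408654]
0.74 [206.8, 225.1] [0.45093042 0.15165347 0.072     ]
0.66 [350.5, 227.7] [0.54894804 0.13363862 0.072     ]
```

View pics/q.png

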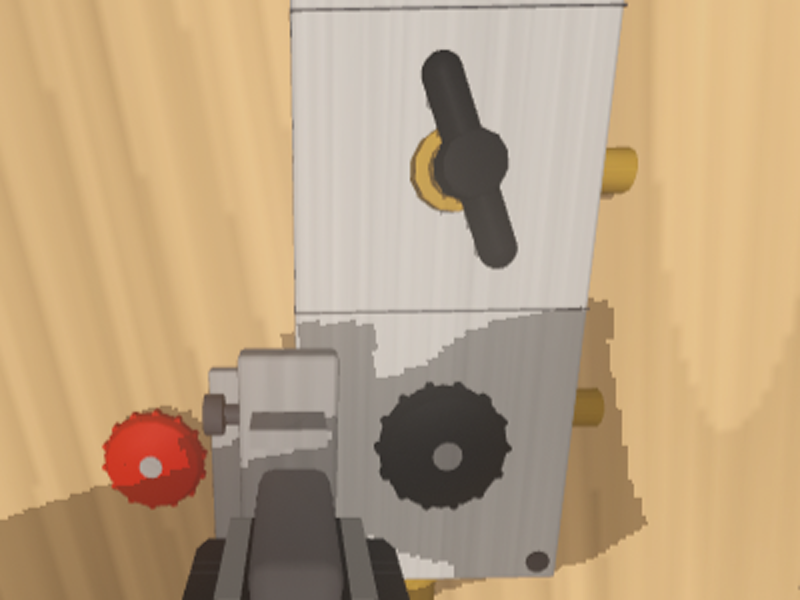

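The knob shows at crop (443,446) with its dome dot at (447,457), and the bridge's +y end edge at crop (240..337, 350). The tee bar clears the bridge.

```bash
python3 - <<'E'
from h import *
d=np.load("q.npz");g=(d["K"],d["A"],d["o"]);t=d["t"]
f=lambda u,v,z:atz(g,(130+u/2,v/2),z)[:2]
a=np.radians(-9); ex=np.array([np.cos(a),np.sin(a)]);ey=np.array([-np.sin(a),np.cos(a)])
o=f(288.5,350,t[2]-.014)-.044*ey
l,r=f(240,350,t[2]-.014),f(337,350,t[2]-.014); print("bridge w",np.linalg.norm(r-l),"yaw",np.degrees(np.arctan2(*(r-l)[::-1])))
k1=f(447,457,.081);k2=f(443,446,.077)
print("origin",o,"tcp",t,"knob",k1,k2)
for k in(k1,k2,np.array([.549,.1377])): print("rel to est. origin",ex@(k-o),ey@(k-o),"rel tcp",ex@(k-t[:2]),ey@(k-t[:2]))
A,B=f(295,312,.06),f(587,308,.06);print("man yaw",np.degrees(np.arctan2(*(B-A)[::-1])),"L",np.linalg.norm(B-A))
P,Q=f(291,10,.06),f(295,312,.06);v=P-Q;print("edge",np.degrees(np.arctan2(*v[::-1]))-90,np.linalg.norm(v), "knob from seam",k2@ey-(A+B)@ey/2,"knob from left",k2@ex-A@ex)
E
```

```text
bridge w 0.023523658674481626 yaw -9.296654706413069
origin [0.49840023 0.14738412] tcp [0.49887775 0.14551917 0.14234563] knob [0.54931639 0.13655919] [0.5490687  0.13904206]
rel to est. origin 0.0519826913545815 -0.002726614882377133 rel tcp 0.05121931071098733 -0.0009593261727156014
rel to est. origin 0.0513496409105179 -0.00031305828923712146 rel tcp 0.050586260266923734 0.0014542304204244122
rel to est. origin 0.051491729848800336 -0.0016493434088495353 rel tcp 0.05072834920520616 0.00011794530081199849
man yaw -8.509916181887858 L 0.09962366328139964
edge -8.52477195999829 0.09014637349949796 knob from seam -0.04317668629065924 knob from left 0.049717424826840384
```

Request:
play_rows(
  linear=[
    [0.0024,-0.0015,-0.002],
    [0.0023,-0.0015,-0.003],
    [0,0,-0.003],
    [0,0,-0.001],
    [0,0,0],
  ],
  turn=[0.2,0.2,0,0,0],
)

```text
time: 9.82
tool_pos: [0.5029, 0.1426, 0.1325]
tool_rot: [-0.0, 0.76, 0.65, -0.0]
contact_force: [0.0, 0.5, -2.4]
gripper_width: 0.203
grasp_force: 60.9
```

Request:
play_rows(
  linear=[
    [0,0,-0.001],
    [0,0,-0.001],
    [0,0,0],
  ],
  turn=[0,0,0],
)

```text
time: 10.2
tool_pos: [0.503, 0.1426, 0.1306]
tool_rot: [-0.0, 0.76, 0.65, -0.0]
contact_force: [-0.4, -0.4, -2.9]
gripper_width: 0.205
grasp_force: 60.9
```

Request:
play_rows(
  linear=[
    [0,0,-0.001],
    [0,0,-0.001],
    [0,0,0],
  ],
  turn=[0,0,0],
)

```text
time: 10.58
tool_pos: [0.5029, 0.1425, 0.1285]
tool_rot: [-0.0, 0.76, 0.65, -0.0]
contact_force: [0.2, 0.6, -3.1]
gripper_width: 0.203
grasp_force: 60.9
```

Request:
play_rows(
  linear=[
    [0,0,-0.001],
    [0,0,-0.001],
    [0,0,0],
  ],
  turn=[0,0,0],
)

```text
time: 10.95
tool_pos: [0.5029, 0.1425, 0.1265]
tool_rot: [-0.0, 0.76, 0.65, -0.0]
contact_force: [-0.1, 0.3, -2.2]
gripper_width: 0.202
grasp_force: 60.9
```

Request:
play_rows(
  linear=[
    [0,0,-0.001],
    [0,0,-0.001],
    [0,0,0],
  ],
  turn=[0,0,0],
)

```text
time: 11.32
tool_pos: [0.5029, 0.1425, 0.1245]
tool_rot: [-0.0, 0.76, 0.65, -0.0]
contact_force: [0.1, -0.0, -1.9]
gripper_width: 0.206
grasp_force: 60.9
```

Request:
play_rows(
  linear=[
    [0,0,-0.001],
    [0,0,0],
  ],
  turn=[0,0],
)

```text
time: 11.58
tool_pos: [0.503, 0.1425, 0.1236]
tool_rot: [-0.0, 0.76, 0.65, -0.0]
contact_force: [0.5, -0.1, -3.3]
gripper_width: 0.204
grasp_force: 60.9
```

Request:
play_rows(
  linear=[
    [0,0,-0.001],
    [0,0,-0.001],
    [0,0,0],
  ],
  turn=[0,0,0],
)

```text
time: 11.95
tool_pos: [0.5032, 0.1426, 0.1222]
tool_rot: [0.0, 0.76, 0.65, 0.0]
contact_force: [-1.5, -0.1, -0.3]
gripper_width: 0.203
grasp_force: 61.3
```

Deck contact felt at TCP z ≈ 0.1223. I'll raise 1.5 mm and slide in.

Request:
play_rows(
  linear=[
    [0,0,0.0015],
    [0,0,0],
    [0.002,-0.0003,0],
    [0.002,-0.0003,0],
    [0.002,-0.0003,0],
    [0.002,-0.0003,0],
    [0.002,-0.0003,0],
    [0,0,0],
  ],
  turn=[0,0,0,0,0,0,0,0],
)

```text
time: 12.95
tool_pos: [0.5132, 0.141, 0.1232]
tool_rot: [-0.0, 0.76, 0.65, 0.0]
contact_force: [0.2, -0.6, -3.0]
gripper_width: 0.204
grasp_force: 61.0
```

Request:
play_rows(
  linear=[
    [0.002,-0.0003,0],
    [0.002,-0.0003,0],
    [0.002,-0.0003,0],
    [0,0,0],
  ],
  turn=[0,0,0,0],
)

```text
time: 13.45
tool_pos: [0.5192, 0.1401, 0.1232]
tool_rot: [0.0, 0.76, 0.65, 0.0]
contact_force: [-0.1, -0.6, -2.7]
gripper_width: 0.204
grasp_force: 61.0
```

Request:
play_rows(
  linear=[
    [0.0015,-0.0002,0],
    [0.0015,-0.0002,0],
    [0.0015,-0.0003,0],
    [0.0015,-0.0002,0],
    [0.0015,-0.0002,0],
    [0.0015,-0.0002,0],
    [0.0015,-0.0002,0],
    [0,0,0],
  ],
  turn=[0,0,0,0,0,0,0,0],
)

```text
time: 14.45
tool_pos: [0.5297, 0.1386, 0.1232]
tool_rot: [-0.0, 0.76, 0.65, -0.0]
contact_force: [-0.1, 0.3, -3.7]
gripper_width: 0.203
grasp_force: 61.0
```

```bash
python3 - <<'E'
from h import *
C=cam("wrist"); i=grab_frame("wrist"); s=state(); print(s["time"],s["tool_pos"],s["contact_force"])
np.savez("r.npz",K=C[0],A=C[1],o=C[2],t=s["tool_pos"])
save("r",cv2.resize(i[40:310,160:460],(667,600),interpolation=cv2.INTER_CUBIC))
E
```

```text
14.5 [0.52956256 0.13864465 0.12316949] [-0.57734759  0.14093882 -3.15659081]
```

View pics/r.png

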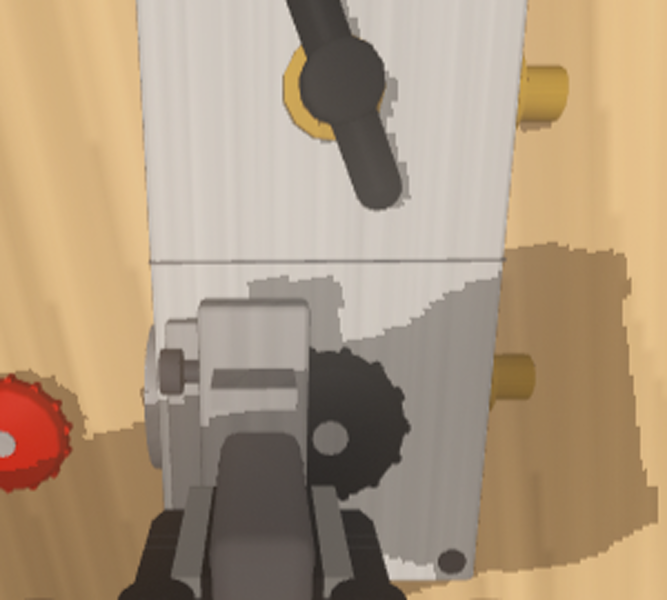

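The fork is under the rim beside the hub with no contact force. I'll continue home.

Request:
play_rows(
  linear=[
    [0.0015,-0.0002,0],
    [0.0015,-0.0002,0],
    [0.0015,-0.0003,0],
    [0.0015,-0.0002,0],
    [0.0015,-0.0002,0],
    [0.0015,-0.0002,0],
    [0.0015,-0.0003,0],
    [0,0,0],
  ],
  turn=[0,0,0,0,0,0,0,0],
)

```text
time: 15.5
tool_pos: [0.5402, 0.137, 0.1232]
tool_rot: [0.0, 0.76, 0.65, 0.0]
contact_force: [-0.1, 0.6, -3.5]
gripper_width: 0.204
grasp_force: 61.0
```

Request:
play_rows(
  linear=[
    [0.0015,-0.0002,0],
    [0.0015,-0.0002,0],
    [0.0015,-0.0003,0],
    [0.0015,-0.0002,0],
    [0,0,0],
  ],
  turn=[0,0,0,0,0],
)

```text
time: 16.12
tool_pos: [0.5462, 0.1361, 0.1232]
tool_rot: [-0.0, 0.76, 0.65, -0.0]
contact_force: [0.8, -0.4, -3.2]
gripper_width: 0.199
grasp_force: 61.0
```

Request:
play_rows(
  linear=[
    [0.001,-0.0002,0],
    [0.001,-0.0001,0],
    [0.001,-0.0002,0],
    [0,0,0],
  ],
  turn=[0,0,0,0],
)

```text
time: 16.62
tool_pos: [0.5491, 0.1356, 0.1232]
tool_rot: [0.0, 0.76, 0.65, 0.0]
contact_force: [-1.0, -0.1, -3.1]
gripper_width: 0.199
grasp_force: 61.0
```

Request:
play_rows(
  linear=[
    [0.001,-0.0002,0],
    [0.0005,-0.0001,0],
    [0,0,0],
  ],
  turn=[0,0,0],
)

```text
time: 17.0
tool_pos: [0.5506, 0.1354, 0.1232]
tool_rot: [0.0, 0.76, 0.65, 0.0]
contact_force: [-1.0, 1.1, -1.6]
gripper_width: 0.206
grasp_force: 61.0
```

Request:
play_rows(
  linear=[
    [0.001,-0.0002,0],
    [0,0,0],
  ],
  turn=[0,0],
)

```text
time: 17.25
tool_pos: [0.5515, 0.1352, 0.1231]
tool_rot: [-0.0, 0.76, 0.65, -0.0]
contact_force: [0.8, -0.1, -3.2]
gripper_width: 0.204
grasp_force: 60.9
```

Request:
play_rows(
  linear=[
    [0.001,-0.0002,0],
    [0,0,0],
  ],
  turn=[0,0],
)

```text
time: 17.5
tool_pos: [0.5523, 0.135, 0.1231]
tool_rot: [-0.0, 0.76, 0.65, -0.0]
contact_force: [-1.2, 0.4, -1.7]
gripper_width: 0.201
grasp_force: 60.9
```

Request:
play_rows(
  linear=[
    [0.001,-0.0002,0],
    [0,0,0],
  ],
  turn=[0,0],
)

```text
time: 17.75
tool_pos: [0.5527, 0.1349, 0.123]
tool_rot: [-0.001, 0.76, 0.65, -0.001]
contact_force: [-5.7, 1.4, -0.9]
gripper_width: 0.203
grasp_force: 61.1
```

Request:
play_rows(
  linear=[
    [-0.0008,0.0001,0],
    [0,0,0.0003],
    [0,0,0.0003],
    [0,0,0.0003],
    [0,0,0.0003],
    [0,0,0.0003],
    [0,0,0.0003],
    [0,0,0.0003],
  ],
  turn=[0,0,0,0,0,0,0,0],
)

```text
time: 18.75
tool_pos: [0.5524, 0.1348, 0.1247]
tool_rot: [-0.0, 0.76, 0.65, -0.0]
contact_force: [-2.0, 0.6, -8.6]
gripper_width: 0.205
grasp_force: 60.3
```

Request:
play_rows(
  linear=[
    [0,0,0.0003],
    [0,0,0.0003],
    [0,0,0.0003],
    [0,0,0.0003],
    [0,0,0.0003],
  ],
  turn=[0,0,0,0,0],
)

```text
time: 19.38
tool_pos: [0.552, 0.1348, 0.1259]
tool_rot: [-0.001, 0.76, 0.65, -0.001]
contact_force: [-1.9, 0.6, -13.8]
gripper_width: 0.205
grasp_force: 59.5
```

Request:
play_rows(
  linear=[
    [0,0,0.0003],
    [0,0,0.0003],
    [0,0,0.0003],
    [0,0,0.0003],
  ],
  turn=[0,0,0,0],
)

```text
time: 19.88
tool_pos: [0.552, 0.135, 0.1283]
tool_rot: [-0.001, 0.76, 0.65, -0.001]
contact_force: [-7.1, 0.3, -8.0]
gripper_width: 0.203
grasp_force: 60.3
```

Request:
play_rows(
  linear=[
    [-0.0004,0.0001,0.0003],
    [-0.0003,0,0.0003],
    [0,0,0.0003],
    [0,0,0.0003],
  ],
  turn=[0,0,0,0],
)

```text
time: 20.38
tool_pos: [0.5519, 0.1351, 0.1301]
tool_rot: [-0.0, 0.76, 0.65, -0.0]
contact_force: [-5.1, 0.2, -8.2]
gripper_width: 0.205
grasp_force: 60.4
```

Request:
play_rows(
  linear=[
    [-0.0005,0.0001,0.0003],
    [0,0,0.0003],
    [0,0,0.0004],
    [0,0,0.0004],
    [0,0,0.0004],
    [0,0,0.0004],
  ],
  turn=[0,0,0,0,0,0],
)

```text
time: 21.12
tool_pos: [0.5518, 0.1351, 0.1316]
tool_rot: [0.0, 0.76, 0.65, 0.0]
contact_force: [-3.8, 1.4, -8.2]
gripper_width: 0.201
grasp_force: 60.6
```

Request:
play_rows(
  linear=[
    [0,0,0.0004],
    [0,0,0.0004],
    [0,0,0.0004],
    [0,0,0.0004],
    [0,0,0.0004],
    [0,0,0.0004],
    [0,0,0.0004],
    [0,0,0.0004],
  ],
  turn=[0,0,0,0,0,0,0,0],
)

```text
time: 22.12
tool_pos: [0.5522, 0.135, 0.135]
tool_rot: [0.001, 0.76, 0.65, 0.001]
contact_force: [-1.1, 0.4, -3.5]
gripper_width: 0.204
grasp_force: 61.0
```

Request:
play_rows(
  linear=[
    [0,0,0.0004],
    [0,0,0.0004],
    [0,0,0.0004],
    [0,0,0.0004],
    [0,0,0.0004],
    [0,0,0.0004],
    [0,0,0.0004],
    [0,0,0.0004],
  ],
  turn=[0,0,0,0,0,0,0,0],
)

```text
time: 23.12
tool_pos: [0.5516, 0.135, 0.1378]
tool_rot: [0.0, 0.76, 0.65, 0.0]
contact_force: [-0.6, -0.5, -2.2]
gripper_width: 0.205
grasp_force: 61.0
```

Request:
play_rows(
  linear=[
    [0,0,0.0006],
    [0,0,0.0008],
    [0,0,0.001],
    [0,0,0.001],
    [0,0,0.001],
    [0,0,0.001],
    [0,0,0.001],
    [0,0,0.001],
  ],
  turn=[0,0,0,0,0,0,0,0],
)

```text
time: 24.12
tool_pos: [0.5516, 0.1351, 0.1452]
tool_rot: [0.0, 0.76, 0.65, 0.0]
contact_force: [0.1, -0.2, -4.0]
gripper_width: 0.198
grasp_force: 61.0
```

Request:
play_rows(
  linear=[
    [0,0,0.002],
    [0,0,0.003],
    [0,0,0.003],
    [0,0,0.003],
    [0,0,0.003],
    [0,0,0.002],
    [0,0,0.001],
    [0,0,0],
  ],
  turn=[0,0,0,0,0,0,0,0],
)

```text
time: 25.12
tool_pos: [0.5516, 0.1351, 0.1622]
tool_rot: [0.0, 0.76, 0.65, 0.0]
contact_force: [-0.3, -0.9, -4.0]
gripper_width: 0.207
grasp_force: 61.0
```

```bash
python3 - <<'E'
from h import *
C=cam("wrist"); i=grab_frame("wrist"); s=state(); print(s["time"],s["tool_pos"],s["contact_force"])
a=cv2.resize(i[100:310,200:480],(400,300)); D=cam("side"); S=cam("scene")
p=s["tool_pos"]; b=[]
for n,c in(("side",D),("scene",S)):
    q=proj(c,p-[0,0,.06]).astype(int); j=grab_frame(n); b.append(cv2.resize(j[max(q[1]-50,0):q[1]+50,q[0]-66:q[0]+66],(400,300),interpolation=cv2.INTER_CUBIC))
save("l",np.vstack([np.hstack([a,b[0]]),np.hstack([b[1],b[1]])]))
E
```

```text
25.175 [0.55150378 0.13505151 0.16210457] [ 0.55869904  0.05375184 -3.61651682]
```

View pics/l.png

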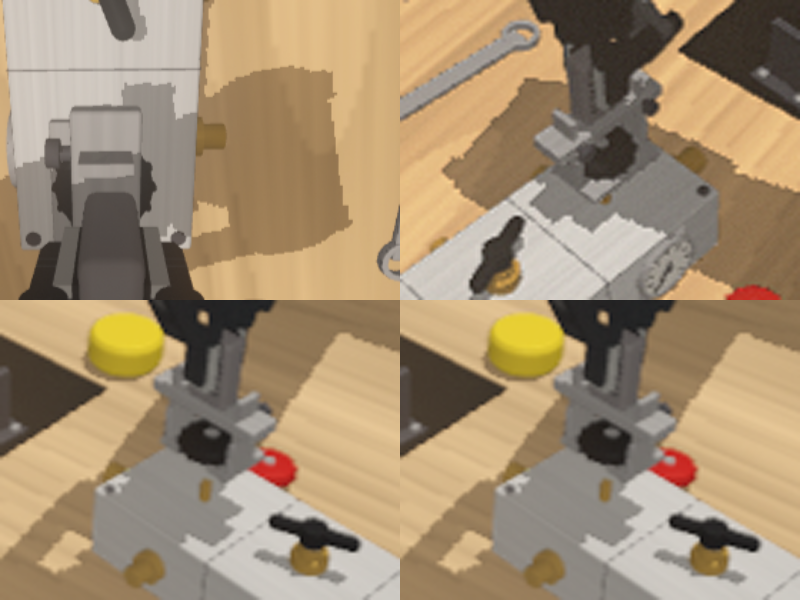

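The knob hangs level on the fork, clear of its stem, in all views. Next: the free area on the mat.

```bash
python3 - <<'E'
from h import *
S=cam("scene");D=cam("side");d=np.load("p.npz");p=(d["K"],d["A"],d["o"])
print("clamp",tri([(S,(218,204)),(D,(336,183))]),"p",atz(p,(181,260),.02),"coupling",tri([(S,(196,190)),(D,(348,171))]),atz(p,(128,279),.03))
for q in [(57,153),(290,91),(324,246),(113,283)]: print("mat",atz(p,q,.004))
E
```

```text
clamp [ 0.58416978 -0.25822053  0.02048882] p [ 0.58275313 -0.25769019  0.02      ] coupling [ 0.58650343 -0.33522568  0.02401106] [ 0.58389183 -0.33628269  0.03      ]
mat [ 0.39368804 -0.3607454   0.004     ]
mat [ 0.41279249 -0.04360043  0.004     ]
mat [ 0.63071657 -0.05796932  0.004     ]
mat [ 0.59361029 -0.37814993  0.004     ]
```

Request:
play_rows(
  linear=[
    [-0.002,-0.006,0.003],
    [-0.002,-0.012,0.005],
    [-0.002,-0.02,0.005],
    [-0.002,-0.028,0.005],
    [-0.002,-0.034,0.005],
    [-0.002,-0.036,0.003],
    [-0.003,-0.036,0.002],
    [-0.003,-0.036,0],
  ],
  turn=[0,0,0,0,0,0,0,0],
)

```text
time: 26.28
tool_pos: [0.5332, -0.0754, 0.1911]
tool_rot: [0.001, 0.76, 0.65, 0.0]
contact_force: [0.8, -0.6, -4.4]
gripper_width: 0.206
grasp_force: 61.0
```

Request:
play_rows(
  linear=[
    [-0.003,-0.036,0],
    [-0.003,-0.036,0],
    [-0.002,-0.034,0],
    [-0.002,-0.028,0],
    [-0.002,-0.023,0],
    [-0.002,-0.014,0],
    [-0.0015,-0.008,0],
    [0,0,0],
  ],
  turn=[0,0,0,0,0,0,0,0],
)

```text
time: 27.28
tool_pos: [0.518, -0.2519, 0.1901]
tool_rot: [-0.0, 0.76, 0.65, 0.0]
contact_force: [-0.4, 0.6, -2.3]
gripper_width: 0.204
grasp_force: 61.0
```

Request:
play_rows(
  linear=[
    [0,0,-0.005],
    [0,0,-0.01],
    [0,0,-0.015],
    [0,0,-0.018],
    [0,0,-0.018],
    [0,0,-0.015],
    [0,0,-0.01],
    [0,0,-0.005],
  ],
  turn=[0,0,0,0,0,0,0,0],
)

```text
time: 28.28
tool_pos: [0.5179, -0.2519, 0.0934]
tool_rot: [-0.0, 0.76, 0.65, -0.0]
contact_force: [0.8, -0.1, -3.5]
gripper_width: 0.198
grasp_force: 61.0
```

Request:
play_rows(
  linear=[
    [0,0,-0.003],
    [0,0,-0.005],
    [0,0,-0.005],
    [0,0,-0.004],
    [0,0,-0.002],
    [0,0,-0.001],
    [0,0,-0.001],
    [0,0,0],
  ],
  turn=[0,0,0,0,0,0,0,0],
)

```text
time: 29.28
tool_pos: [0.5181, -0.2519, 0.0732]
tool_rot: [0.0, 0.76, 0.65, -0.0]
contact_force: [0.2, -0.1, -4.0]
gripper_width: 0.204
grasp_force: 61.0
```

```bash
python3 - <<'E'
from h import *
f=[]
s=state();print(s["time"],s["tool_pos"])
S=cam("scene");D=cam("side")
for n,c in (("scene",S),("side",D)):
    grab_frame(n); f.append(state()["contact_force"])
    print(n,[(round(x["p"],2),x["location"],x["region"].sum()) for x in trace(n,"knob")[:3]],"expected",proj(c,[.515,-.25,.025])); f.append(state()["contact_force"])
print(np.mean(f,0))
E
```

```text
29.275 [ 0.51806634 -0.25194119  0.07319022]
scene [(0.71, [376.9, 236.0], np.int64(172))] expected [237.61816728 190.58436088]
side [(0.69, [299.4, 315.3], np.int64(350)), (0.4, [359.7, 200.0], np.int64(82))] expected [356.46103811 195.45848061]
[ 0.10404884 -0.61934973 -3.7864493 ]
```

Request:
play_rows(
  linear=[
    [0,0,-0.0008],
    [0,0,-0.0008],
    [0,0,-0.0006],
    [0,0,-0.0006],
    [0,0,-0.0006],
    [0,0,-0.0006],
    [0,0,0],
    [0,0,0],
  ],
  turn=[0,0,0,0,0,0,0,0],
)

```text
time: 30.48
tool_pos: [0.5181, -0.252, 0.0692]
tool_rot: [0.0, 0.76, 0.65, -0.0]
contact_force: [0.4, -0.3, -3.9]
gripper_width: 0.202
grasp_force: 61.0
```

Request:
play_rows(
  linear=[
    [0,0,-0.0005],
    [0,0,-0.0005],
    [0,0,0],
    [0,0,0],
  ],
  turn=[0,0,0,0],
)

```text
time: 30.98
tool_pos: [0.5181, -0.252, 0.0682]
tool_rot: [0.0, 0.76, 0.65, 0.0]
contact_force: [0.9, 0.0, -4.4]
gripper_width: 0.203
grasp_force: 61.0
```

Request:
play_rows(
  linear=[
    [0,0,-0.0005],
    [0,0,-0.0005],
    [0,0,0],
    [0,0,0],
  ],
  turn=[0,0,0,0],
)

```text
time: 31.48
tool_pos: [0.518, -0.2519, 0.0672]
tool_rot: [0.0, 0.76, 0.65, -0.0]
contact_force: [-0.8, -0.1, -4.6]
gripper_width: 0.205
grasp_force: 61.0
```

```bash
cat > ff.py <<'E'
from h import *
f=[]
for _ in range(6): grab_frame("wrist"); f.append(state()["contact_force"])
s=state();print(s["time"],s["tool_pos"],np.mean(f,0))
E
python3 ff.py
```

```text
31.775 [ 0.51806982 -0.25195714  0.06719757] [ 0.01868118  0.35489078 -2.95365301]
```

Request:
play_rows(
  linear=[
    [-0.001,0.0002,0],
    [-0.002,0.0003,0],
    [-0.003,0.0004,0],
    [-0.004,0.0006,0],
    [-0.004,0.0006,0],
    [-0.004,0.0006,0],
    [-0.002,0.0003,0],
    [0,0,0],
  ],
  turn=[0,0,0,0,0,0,0,0],
)

```text
time: 32.78
tool_pos: [0.498, -0.2489, 0.0672]
tool_rot: [0.0, 0.76, 0.65, 0.0]
contact_force: [-0.5, -0.4, -3.6]
gripper_width: 0.206
grasp_force: 61.0
```

```bash
python3 - <<'E'
from h import *
s=state();print(s["time"],s["tool_pos"],s["contact_force"])
C=cam("wrist");D=cam("side")
for n,c in (("wrist",C),("side",D)):
    grab_frame(n)
    for x in trace(n,"knob")[:3]: print(n,round(x["p"],2),x["location"],x["region"].sum(),atz(c,x["location"],.022),"exp",proj(c,[.515,-.25,.022]))
E
```

```text
32.775 [ 0.49795405 -0.24893707  0.06722428] [-0.54617081 -0.38701167 -3.56805342]
wrist 0.67 [316.4, 232.3] 2275 [ 0.52293161 -0.24972881  0.022     ] exp [303.70661787 234.54222594]
wrist 0.55 [288.9, 43.8] 9182 [ 0.52123677 -0.14321115  0.022     ] exp [303.70661787 234.54222594]
side 0.82 [300.1, 316.4] 351 [0.43004814 0.14102791 0.022     ] exp [356.32214094 196.33399504]
side 0.42 [213.7, 316.7] 9026 [0.56850011 0.24102195 0.022     ] exp [356.32214094 196.33399504]
```

Request:
play_rows(
  linear=[
    [-0.004,0.0006,0],
    [-0.006,0.0009,0],
    [-0.008,0.0012,0],
    [-0.008,0.0012,0],
    [-0.008,0.0012,0],
    [-0.008,0.0012,0],
    [-0.004,0.0006,0],
    [0,0,0],
  ],
  turn=[0,0,0,0,0,0,0,0],
)

```text
time: 33.98
tool_pos: [0.4518, -0.242, 0.0672]
tool_rot: [0.0, 0.76, 0.65, 0.0]
contact_force: [0.1, -0.3, -3.6]
gripper_width: 0.204
grasp_force: 61.0
```

Request:
play_rows(
  linear=[
    [0,0,-0.0004],
    [0,0,-0.0004],
    [0,0,-0.0003],
    [0,0,0],
  ],
  turn=[0,0,0,0],
)

```text
time: 34.48
tool_pos: [0.4522, -0.2421, 0.0662]
tool_rot: [0.0, 0.76, 0.65, 0.0]
contact_force: [0.3, 0.2, -1.6]
gripper_width: 0.206
grasp_force: 61.3
```

```bash
python3 ff.py; python3 - <<'E'
from h import *
C=cam("wrist");grab_frame("wrist")
for x in trace("wrist","knob")[:2]: print(round(x["p"],2),x["location"],x["region"].sum(),atz(C,x["location"],.02))
E
```

```text
34.775 [ 0.45221059 -0.24211034  0.06623525] [-0.23383572  0.10261177 -1.79405005]
0.8 [380.2, 234.3] 3809 [ 0.51629872 -0.25079426  0.02      ]
```

Request:
play_rows(
  linear=[
    [0,0,-0.0003],
    [0,0,0],
  ],
  turn=[0,0],
)

```text
time: 35.12
tool_pos: [0.4522, -0.2421, 0.0662]
tool_rot: [0.0, 0.76, 0.65, 0.0]
contact_force: [-0.6, 1.6, 1.3]
gripper_width: 0.206
grasp_force: 61.5
```

Request:
play_rows(
  linear=[
    [0,0,0],
    [0,0,0],
    [0,0,0],
    [0,0,0],
    [0,0,0],
  ],
  turn=[0,0,0,0,0],
  hand=0.06,
)

```text
time: 35.75
tool_pos: [0.452, -0.2421, 0.0657]
tool_rot: [-0.0, 0.76, 0.65, -0.0]
contact_force: [0.2, -0.7, -0.5]
gripper_width: 0.698
grasp_force: 0.0
```

Request:
play_rows(
  linear=[
    [0,0,0.005],
    [0,0,0.01],
    [0,0,0.02],
    [0,0,0.03],
    [0,0,0.03],
    [0,0,0.02],
    [0,0,0.01],
    [0,0,0],
  ],
  turn=[0,0,0,0,0,0,0,0],
)

```text
time: 36.75
tool_pos: [0.4522, -0.2422, 0.1912]
tool_rot: [0.0, 0.76, 0.65, 0.0]
contact_force: [0.7, 0.0, 0.3]
gripper_width: 0.702
grasp_force: 0.0
```

```bash
python3 - <<'E'
from h import *
s=state();print(s["time"],s["tool_pos"],s["contact_force"])
C=cam("wrist");D=cam("side");i=grab_frame("wrist")
for t in("knob","puller"):
    for x in trace("wrist",t)[:2]: print(t,round(x["p"],2),x["location"],x["region"].sum(),atz(C,x["location"],.02 if t=="knob" else .08))
j=grab_frame("side")
for t in("knob","puller"):
    for x in trace("side",t)[:3]: print(t,round(x["p"],2),x["location"],x["region"].sum(),atz(D,x["location"],.02 if t=="knob" else .06))
save("e",np.hstack([cv2.resize(i,(400,300)),cv2.resize(j[140:260,290:450],(400,300))]))
E
```

```text
36.75 [ 0.45222182 -0.24215931  0.1911768 ] [0.6695937  0.0233414  0.29195395]
knob 0.69 [342.3, 187.7] 1592 [ 0.51602432 -0.25309381  0.02      ]
puller 0.9 [271.0, 190.8] 3475 [ 0.44982937 -0.22972662  0.08      ]
puller 0.57 [536.1, 265.8] 2775 [ 0.66512224 -0.33106697  0.08      ]
knob 0.86 [302.4, 315.0] 330 [0.42883113 0.13450174 0.02      ]
puller 0.91 [318.1, 147.4] 561 [ 0.68853488 -0.33458121  0.06      ]
puller 0.74 [375.9, 203.8] 732 [ 0.44528294 -0.21070006  0.06      ]
puller 0.57 [213.5, 316.6] 9177 [0.54850522 0.25763314 0.06      ]
```

```bash
python3 - <<'E'
from h import *
import itertools
a=np.radians(-8.6);Rz=np.array([[np.cos(a),-np.sin(a),0],[np.sin(a),np.cos(a),0],[0,0,1]])
o=np.array([.4517,-.2403,.042])
B=[p for x in(-.0125,.0125) for y in(-.044,.044) for z in(0,.01) for p in[(x,y,z)]]+[(x,y,z) for x in(-.009,.009) for y in(-.016,.016) for z in(.01,.062)]+[(x,y,z) for x in(-.014,.014) for y in(-.03,.03) for z in(-.037,-.032)]
k=np.array([[.516+.022*np.cos(t),-.252+.022*np.sin(t),z] for t in np.linspace(0,6.3,40) for z in(.012,.022)])
C=cam("wrist");grab_frame("wrist");D=cam("side")
def bb(c,P): q=np.array([proj(c,p) for p in P]); return q.min(0).round(),q.max(0).round()
def rb(r): y,x=np.where(r); return x.min(),y.min(),x.max(),y.max()
P=[o+Rz@np.array(p) for p in B]
print("wrist puller",bb(C,P),rb(trace("wrist","puller")[0]["region"]),"knob",bb(C,k),rb(trace("wrist","knob")[0]["region"]))
grab_frame("side");print("side puller",bb(D,P),[rb(x["region"]) for x in trace("side","puller")[:3]])
E
```

```text
wrist puller (array([262., 143.]), array([291., 241.])) (np.int64(499), np.int64(230), np.int64(559), np.int64(300)) knob (array([320., 164.]), array([367., 210.])) (np.int64(320), np.int64(163), np.int64(365), np.int64(206))
side puller (array([363., 178.]), array([393., 221.])) [(np.int64(365), np.int64(180), np.int64(393), np.int64(222)), (np.int64(301), np.int64(131), np.int64(330), np.int64(161))]
```

The knob and puller outlines match upright models at the expected places, so I'm handing in.

```bash
python3 -c "
from plant import *
print(job_done())"
```

```text
the job is handed in; nothing more can be done
None
```

I pulled the knob off and set it upright on the mat. The puller stands on its fork about 64 mm away, and the job is handed in at about 37 s; the verdict was not shown, and the last check compared outlines numerically because my 10 picture views were used up.

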